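# Send the wagon into the house siding with the sector plate

### The arm

A 7-joint arm with a two-finger parallel gripper is mounted at the origin on the work surface; the furniture and walls round the work are solid. World frame = base frame: x ahead of the robot, y to its left, z up, the work surface at z = 0. Lengths are in m, angles in rad, forces in N, time in s.
With the tool pointing down it reaches from about 0.4 to 0.85 m from the base axis. Payload 10.4 kg.
Tool frame: the origin (TCP) lies at the very end of the fingers, on their centre line; the grasp point (between the pads) lies manip.hold_point_z behind it (manip.hold_point_z is the distance from the TCP to the grasp point, in m); z points along the fingers, x is the direction in which the jaws open and shut, and the axes are right-handed (so a half turn about z gives the same grasp; the last joint's range is limited). The gripper opens to 85 mm and grips with 20 to 120 N. Pads are 22 mm wide; open, the fingers measure 114 mm over their backs; the gripper's body (76 mm by 85 mm) begins 54 mm behind the grasp point. The pads swing forward as they close: fully open they stand 13 mm farther back than shut.
Start: joints at [-1.29, 0.332, -0.065, 1.46, 0.022, 1.35, -0.088], TCP at [0.187, 0.596, 0.231] pointing down, gripper open.
Joint ranges: [-2.6, 2.6], [-0.5, 2.12], [-1.47, 1.34], [0.16, 2.42], [-1.27, 4.41], [0.06, 2.06], [-2.6, 2.6]. Speed limits (rad/s): [2.22, 2.22, 2.79, 2.79, 3.14, 3.14, 3.14].

### API

Orientations are given as a unit quaternion [x, y, z, w].
In Python, from workcell import readout, camera, camera_info, manip gives the robot as it stands.
- The arm moves only by the tool play_rows, never from a script. Its argument "rows" is a list of rows, each a list of 3 entries, a list of its own where there are three numbers: the shift along the world's x, y, z in mm, then the turn, a rotation vector about the world's x, y, z in degrees, then the finger opening in mm, from 0 to 85.4. In form: [[[tx, ty, tz], [rx, ry, rz], fingers], ...]. A call has 1 to 12 rows; each row shifts and turns the commanded pose from where the row before left it; what a row does not reach is not made up. A row lasts 1/8 s, in which the tool goes at most 62.5 mm and 10.7 degrees, less where a joint would pass 70% of its speed; a pose out of reach is approached as far as the arm can. A call with a gripper value outside its range is refused whole. The fingers move at their own pace and stop on an object; "force" is the grip in N (left out, the last holds). Time passes only in rows, so rows that do not move let the fingers close. It gives the time, the measured TCP pose, the force and the opening at its end, in the units of the state.
- readout.get_obs(): the state, without advancing time (a new reading comes with each control period).
- camera(name): name is "scene" or "top" or "wrist"; returns the picture (384x512x3 uint8, blue, green, red); there is no depth.
- camera_info(name): a dict with "fx", "fy", "cx", "cy" (pixels), "world_from_camera" (4x4, takes a point from camera to world coordinates). Camera axes: x right, y up, looking along -z (the intrinsics and any distortion apply to the point x, -y, -z); pixel columns grow to the right and rows downward; lengths in m; the calibration is good to about 2 mm. A picture is of the moment at which its call begins: read the wrist's pose just before it. camera_info takes no time and is no camera call; for the wrist camera it gives the pose at the moment of the call.
- manip.hand_in(): hands the job in, once; it reports no verdict.
The state is a dict: "clock": time; "joint_pos": joint angles; "joint_velocities": joint speeds; "tau": joint torques, N m; "position": TCP position; "ee_rot": TCP orientation; "ft_force": force on the tool from outside, world axes, zero at the start; "torque": the same for the moment, N m; "grip_width": opening from 0.0 (shut) to 1.0 (fully open).
Only numpy, scipy, OpenCV 4.12 (cv2) and the standard library are available. Lean on these libraries where they do the work, as an engineer would, in place of code of your own. Each camera call takes 0.05 s, during which the arm holds its last target.

### The job

Pull up the spring plunger of the swinging track deck, swing the deck with the open wagon on it round to the siding that ends at the model house, and let the plunger snap fully down into that siding's hole. Then push the wagon, without lifting it, off the deck and along the siding right up to the buffer stop. Leave the plunger down and do not disturb the house, the tree, the locomotive or the paint pot.

Things in the scene. Friction and masses are not known exactly. Their poses are not given: they have to be found in the camera images.
- pivot (a point): Vertical axis about which the track deck swings, at track-floor height, 40 mm above the table. Site axes are the board's: +y from the pivot along the middle track, +x to the right of that (away from the robot). The deck is a tray 50 mm wide reaching from 20 mm behind the pivot, where a plate 14 mm above the floor closes it, to 200 mm ahead of it, where it is open.
- deck (a joint): Swing angle of the deck, rad: 0 in line with the middle track (start), positive anticlockwise from above, stops at +-0.36. The siding on the robot's side is at +0.30, the far one at -0.30. The hinge is light (about 1 N at the knob, also with the pin riding on the plate) and stays where left. With the plunger down in a hole the deck is locked, with a play of about 0.01 rad.
- plunger (a joint): How far the spring plunger is pulled up, m: 0 fully down in a hole, 0.014 at most. Above 0.0085 the pin is clear of the hole and the deck can swing; let go between holes, the pin rides on the steel index plate at about 0.0085 and snaps down by itself over a hole. The spring pulls down with 5 N at the bottom, 8.5 N at the top.
- knob (a point): Middle of the plunger's upright black knob, a cylinder 24 mm thick and 16 mm high, 66 mm above the table when down. It rides on the deck on the robot's side, 70 mm from the track's middle line and 140 mm along it from the pivot. Below it are a 19 mm housing (top 55 mm above the table) and a 34 mm wide steel bracket (top 40 mm above the table).
- hole_near (a point): Hole in the index plate for the siding on the robot's side (deck +0.30), top of the plate, 32 mm above the table. Holes are 11 mm square, the pin 8 mm thick, on a circle of 157 mm radius about the pivot.
- hole_mid (a point): Hole for the middle track (deck 0), in which the pin sits at the start.
- hole_far (a point): Hole for the siding on the far side (deck -0.30).
- wagon_mid (a point): Middle of the open-topped goods wagon, half-way up (15 mm above the track floor). Its body is 158 mm long and 34 mm wide, its ends reach from 11 to 29 mm above the floor; a thin coupler sticks out 11 mm at each end. Its x runs along it. About 90 g; its wheels do not turn, it slides. At the start it is on the deck, its middle 78 to 95 mm from the pivot.
- park_near (a point): Where the wagon's middle is when it stands against the buffer stop of the siding on the robot's side: 316 mm from the pivot (bumpers at 395 mm, 18 mm above the floor).
- park_far (a point): The same for the siding on the far side of the middle track.
- house: The model house, 76 x 85 x 86 mm, origin under its middle, on the board, about 50 mm behind the buffer stop of the siding that is wanted, near or far.
- tree: The model tree, 60 x 63 x 87 mm, origin under its middle, behind the buffer stop of the other siding.
- loco: The model locomotive, 175 x 30 x 53 mm, standing on the middle track; origin under its middle.
- pot: Small paint pot, 33 mm diameter, 36 mm high, on the board on the far side of the pivot; origin under its middle.
- board: Fixed plywood board 370 x 560 mm, top 22 mm above the table, origin on the table under its middle, the pivot 225 mm from there along its -y. Three fixed tracks begin 204 mm from the pivot and run out, at deck angles -0.30, 0 and +0.30 rad. Floors are level with the deck's; side angles, 39 mm apart inside, rise 14 mm above them. The two outer tracks are the sidings, each ending in a buffer stop.
There are look-alikes about, which are no part of the job. Leave any red look-alike of the house alone.

How it is judged:
By the outcome, as a careful person would: the job done as asked, in the order asked, and still so for the second after the job is handed in, with the robot touching nothing.
It also fails if it takes over 64 s, if anything falls off the work surface, if the arm or the gripper's body presses on something with over 40 N, if the wrist force passes 120 N, or if a joint passes its speed limit or range.

## Working session

There is one attempt and no reset: what is moved stays moved. The work goes in short steps, Python scripts to look and compute and a tool call to move; the robot and the scene stay as the last step left them, time stands still between calls to the robot, and variables do not carry over. Pictures are saved under pics/ and viewed, and the job is handed in when it is done.

Besides the shell and the picture viewer there is one more tool, called after "Emit:" as name(argument=value, ...), one argument or row to a line, values as JSON. play_rows: Moves the arm, as the interface text tells. Its arguments: {"type":"object","properties":{"rows":{"type":"array"},"force":{"type":"number"}},"required":["rows"]}

```bash
ls; mkdir -p pics
python3 - <<'E'
from workcell import readout, camera, camera_info, manip
import cv2
print(manip.hold_point_z)
o=readout.get_obs();print({k:o[k] for k in('clock','position','ee_rot','grip_width','ft_force')})
for n in('scene','top','wrist'):
    i=camera_info(n);print(n,i)
    cv2.imwrite(f'pics/{n}0.png',camera(n))
E
```

```text
pics
0.0187
{'clock': 0.0, 'position': array([0.18685254, 0.59601214, 0.23049993]), 'ee_rot': array([ 8.05964247e-01,  5.91963768e-01, -5.67637732e-04,  4.55771134e-04]), 'grip_width': 1.0010270401009362, 'ft_force': array([-0.07179817, -0.02282454,  0.87225117])}
scene {'fx': 351.87280811671536, 'fy': 351.87280811671536, 'cx': 260.34552160346004, 'cy': 190.42829182232174, 'world_from_camera': array([[ 0.45411917,  0.58192919, -0.67463635, -0.05669174],
       [-0.89084158,  0.28527136, -0.35358383, -0.25284023],
       [-0.01330633,  0.7615633 ,  0.64795391,  0.63194545],
       [ 0.        ,  0.        ,  0.        ,  1.        ]])}
top {'fx': 413.68214651164686, 'fy': 413.68214651164686, 'cx': 255.15740805939396, 'cy': 197.51494035042364, 'world_from_camera': array([[ 0.01466055,  0.98786623, -0.15461365,  0.32887578],
       [-0.99983713,  0.01611113,  0.00813305,  0.06708918],
       [ 0.01052537,  0.15446923,  0.98794153,  1.24662561],
       [ 0.        ,  0.        ,  0.        ,  1.        ]])}
wrist {'fx': 328.1901698085656, 'fy': 328.1901698085656, 'cx': 254.3043185155543, 'cy': 189.30639238158875, 'world_from_camera': array([[ 0.29863731, -0.90786311, -0.29427933,  0.11143829],
       [ 0.95436602,  0.28372385,  0.09320016,  0.62006686],
       [-0.00111892, -0.30868324,  0.95116424,  0.37337844],
       [ 0.        ,  0.        ,  0.        ,  1.        ]])}
```

View pics/scene0.png

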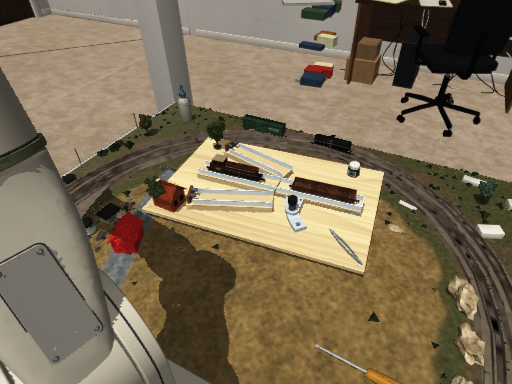

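View pics/top0.png

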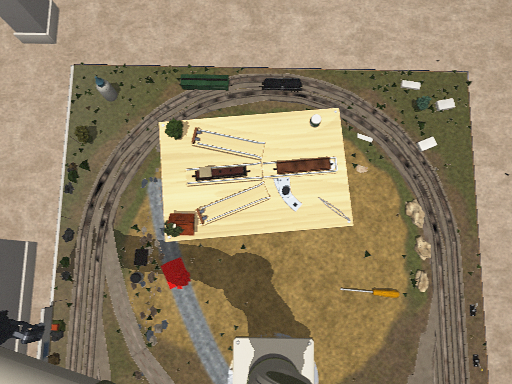

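Run:
```python
import cv2
a=cv2.imread('pics/top0.png')[95:245,145:365];cv2.imwrite('pics/c1.png',cv2.resize(a,None,fx=3.6,fy=3.6,interpolation=cv2.INTER_CUBIC))
a=cv2.imread('pics/scene0.png')[105:275,90:390];cv2.imwrite('pics/c2.png',cv2.resize(a,None,fx=2.6,fy=2.6,interpolation=cv2.INTER_CUBIC))
```

```text
(no output)
```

View pics/c1.png

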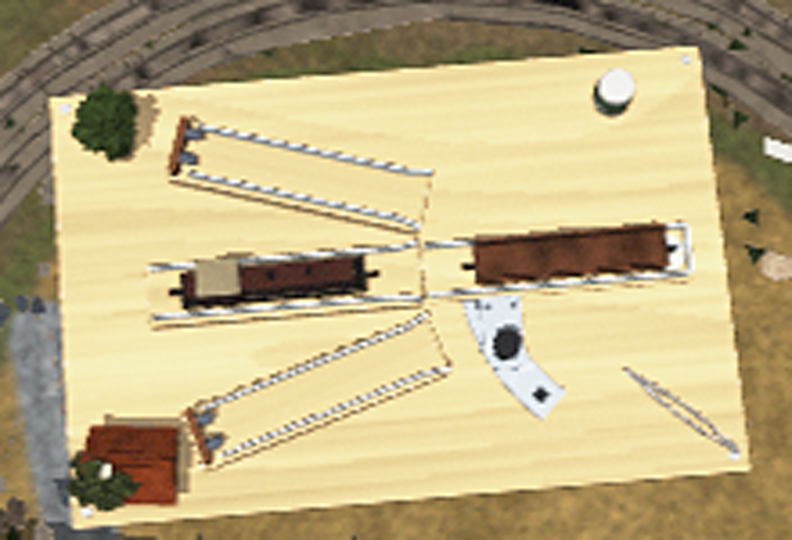

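View pics/c2.png

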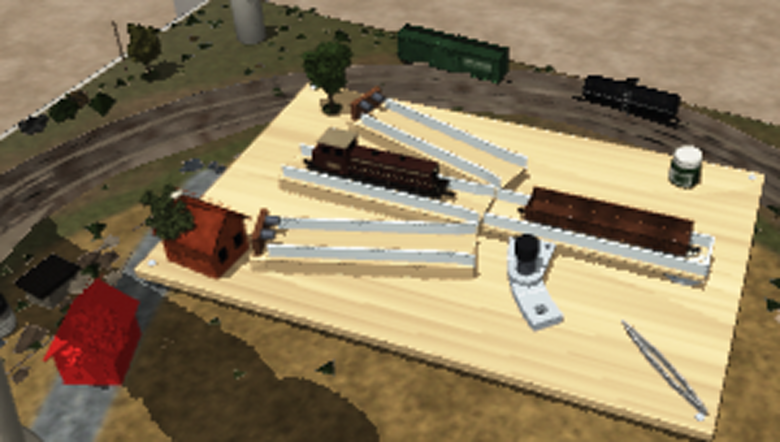

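View pics/wrist0.png

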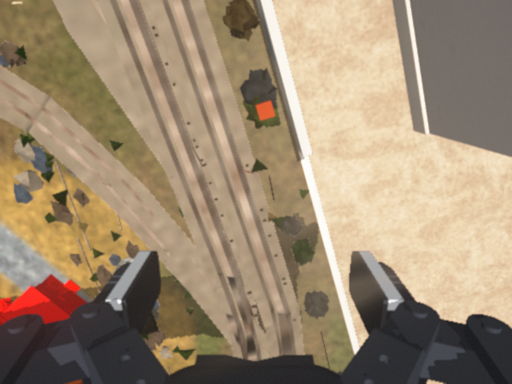

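```bash
cat > h.py <<'E'
import numpy as np, cv2
from workcell import readout, camera, camera_info, manip
def ray(info,u,v,z):
    T=info['world_from_camera']
    d=T[:3,:3]@np.array([(u-info['cx'])/info['fx'],-(v-info['cy'])/info['fy'],-1.])
    return T[:3,3]+d*(z-T[2,3])/d[2]
def proj(info,p):
    T=info['world_from_camera'];q=T[:3,:3].T@(np.asarray(p)-T[:3,3])
    return info['cx']+info['fx']*q[0]/-q[2], info['cy']-info['fy']*q[1]/-q[2]
def st():
    o=readout.get_obs();return {k:np.round(o[k],4) for k in('clock','position','ee_rot','grip_width','ft_force','joint_pos')}
E
python3 - <<'E'
from h import *
i=camera_info('top')
a=cv2.imread('pics/top0.png')
C=[(50,98),(697,47),(748,468),(75,527)]
P=[ray(i,145+(x-1.3)/3.6,95+(y-1.3)/3.6,.022) for x,y in C]
P=np.array(P);print(P.round(4))
print([np.linalg.norm(P[k]-P[(k+1)%4]).round(3) for k in range(4)])
c=P.mean(0)[:2]
yd=(P[0]-P[1]+P[3]-P[2])[:2];xd=(P[0]-P[3]+P[1]-P[2])[:2]
th=np.arctan2(-yd[0],yd[1]);th2=np.arctan2(xd[1],xd[0]);print(c,th,th2)
th=(th*560+th2*370)/930
ex=np.array([np.cos(th),np.sin(th)]);ey=np.array([-ex[1],ex[0]])
pv=c-.225*ey;print('pivot',pv,'ex',ex,'ey',ey)
print('knob pred',pv-.07*ex+.14*ey,'seen top',ray(i,145+(508-1.3)/3.6,95+(341-1.3)/3.6,.074))
s=camera_info('scene')
print('knob scene top',ray(s,90+(527-.8)/2.6,105+(240-.8)/2.6,.074))
# tracks: near buffer face location, plate ends
def b(u,v,z):
    p=ray(i,145+(u-1.3)/3.6,95+(v-1.3)/3.6,z)[:2]-pv;return (p@ex).round(4),(p@ey).round(4)
print('deck end plate corners',b(690,225,.054),b(692,272,.054))
print('wagon ends',b(474,262,.069),b(668,250,.069), 'coupler tips',b(463,266,.06))
print('loco ends',b(169,291,.07),b(380,272,.07))
print('house',b(135,455,.1),'pot',b(615,85,.058))
print('hole near',b(541,394,.032),'pred',(157*np.sin(-.4636-.3),157*np.cos(-.4636-.3)))
E
```

```text
[[ 0.7513  0.3577  0.022 ]
 [ 0.8073 -0.1971  0.022 ]
 [ 0.4436 -0.2334  0.022 ]
 [ 0.3867  0.3189  0.022 ]]
[np.float64(0.558), np.float64(0.365), np.float64(0.555), np.float64(0.367)]
[0.59722665 0.06153281] 0.10170613410931915 0.10275249190116899
pivot [ 0.62016428 -0.16229495] ex [0.99479004 0.10194501] ey [-0.10194501  0.99479004]
knob pred [ 0.53625668 -0.03016049] seen top [ 0.5375983  -0.03032637  0.074     ]
knob scene top [ 0.53634938 -0.02815938  0.074     ]
deck end plate corners (np.float64(0.0185), np.float64(-0.0216)) (np.float64(-0.021), np.float64(-0.0186))
wagon ends (np.float64(-0.0008), np.float64(0.1602)) (np.float64(-0.0043), np.float64(0.0022)) coupler tips (np.float64(-0.0014), np.float64(0.1688))
loco ends (np.float64(-0.004), np.float64(0.4074)) (np.float64(-0.0028), np.float64(0.2368))
house (np.float64(-0.1373), np.float64(0.4379)) pot (np.float64(0.1421), np.float64(0.0277))
hole near (np.float64(-0.1081), np.float64(0.1127)) pred (np.float64(-108.56964243036046), np.float64(113.40913870823495))
```

Candidates:
- **House:** on-board brown-red house, top (181,224), with a small tree beside it. The red look-alike at (175,273) stands off the board, so the near siding is wanted.
- **Knob:** black cylinder at top (286,189). The dark hole at (295,204) is hole_near.
- **Wagon:** open brown wagon at (303,165). The loco, with a cab, is at (222,172). Green and black rolling stock stands on the outer loop.

The crops confirm this, and the knob agrees with the board fit to about 2 mm. Moving to above the knob.

Emit:
play_rows(
  rows=[
    [[28,-50,0],[0,0,-5.5],60],
    [[28,-50,0],[0,0,-5.5],60],
    [[28,-50,0],[0,0,-5.5],60],
    [[28,-50,0],[0,0,-5.5],60],
    [[28,-50,0],[0,0,-5.5],60],
    [[28,-50,0],[0,0,-5.5],60],
    [[28,-50,0],[0,0,-5.5],60],
    [[28,-50,0],[0,0,-5.5],60],
    [[28,-50,0],[0,0,-5.5],60],
    [[28,-50,-10],[0,0,-5.5],50],
    [[28,-50,-20],[0,0,-5.5],50],
    [[28,-50,-20],[0,0,-5.5],50],
  ],
  force=40,
)

```text
clock: 1.65
position: [0.5236, -0.0051, 0.181]
ee_rot: [0.998, 0.056, 0.0, -0.0]
ft_force: [0.2, 1.5, -0.5]
grip_width: 0.587
```

Run:
```python
from h import *
print(st()); cv2.imwrite('pics/w1.png',camera('wrist'))
from scipy.spatial.transform import Rotation as R
M=R.from_quat(readout.get_obs()['ee_rot']).as_matrix();print(M.round(4),np.degrees(np.arctan2(M[1,0],M[0,0])))
```

```text
{'clock': np.float64(1.65), 'position': array([ 0.5236, -0.0051,  0.181 ]), 'ee_rot': array([ 9.984e-01,  5.620e-02,  5.000e-04, -2.000e-04]), 'grip_width': np.float64(0.5873), 'ft_force': array([ 0.189 ,  1.4626, -0.5107]), 'joint_pos': array([-0.5996,  0.1475,  0.5746,  1.8235, -0.0864,  1.1944,  0.1142])}
[[ 9.950e-01  1.003e-01 -5.000e-04]
 [ 1.003e-01 -9.949e-01 -4.100e-03]
 [-9.000e-04  4.000e-03 -1.000e+00]] 5.7591478858741825
```

View pics/w1.png

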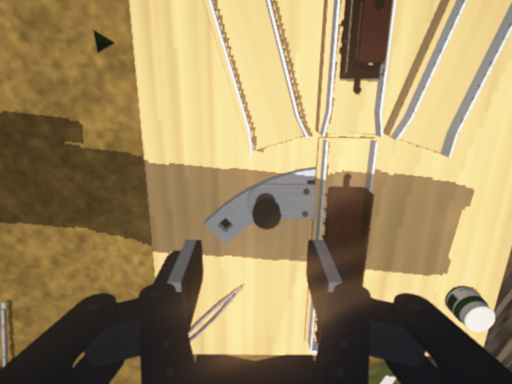

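Run:
```python
from h import *
i=camera_info('wrist');a=cv2.imread('pics/w1.png')
g=a.max(2);roi=(g<50).astype(np.uint8);roi[240:]=0;roi[:180]=0;roi[:,:240]=0;roi[:,300:]=0
n,l,s,c=cv2.connectedComponentsWithStats(roi);print(s,c.round(1))
for u,v in((266,202),(266,206),(266,210)):print(ray(i,u,v,.074))
print('hole',ray(i,226,225,.032))
cv2.imwrite('pics/w1c.png',cv2.resize(a[160:260,190:390],None,fx=4,fy=4,interpolation=cv2.INTER_CUBIC))
```

```text
[[     0      0    512    384 196608]] [[255.5 191.5]]
[ 0.53506022 -0.02401868  0.074     ]
[ 0.53544492 -0.02743382  0.074     ]
[ 0.53583276 -0.03087692  0.074     ]
hole [ 0.5025618  -0.06674293  0.032     ]
```

View pics/w1c.png

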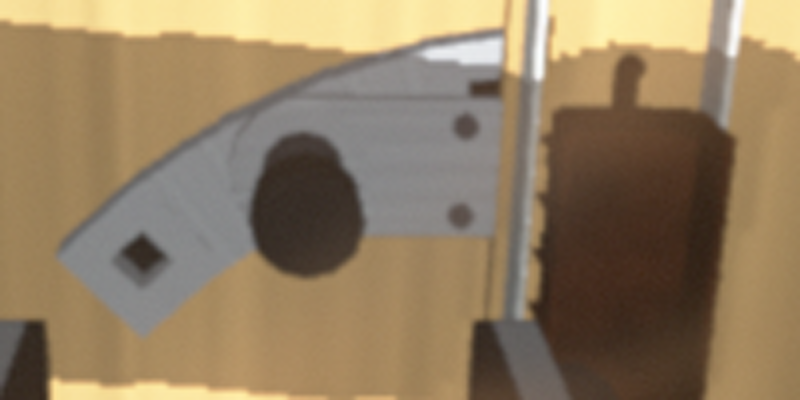

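Emit:
play_rows(
  rows=[
    [[7,-13,-20],[0,0,0],50],
    [[6,-13,-20],[0,0,0],50],
    [[0,0,-25],[0,0,0],50],
    [[0,0,-25],[0,0,0],50],
    [[0,0,-20],[0,0,0],50],
    [[0,0,-12],[0,0,0],50],
    [[0,0,-10],[0,0,0],50],
    [[0,0,0],[0,0,0],50],
  ],
  force=40,
)

```text
clock: 2.7
position: [0.5357, -0.0296, 0.049]
ee_rot: [0.998, 0.058, -0.0, 0.0]
ft_force: [-0.7, -0.5, 0.3]
grip_width: 0.585
```

Run:
```python
from h import *
print(st()); cv2.imwrite('pics/w2.png',camera('wrist'))
a=camera('scene')[140:240,200:320];cv2.imwrite('pics/s2.png',cv2.resize(a,None,fx=5,fy=5,interpolation=cv2.INTER_CUBIC))
```

```text
{'clock': np.float64(2.7), 'position': array([ 0.5357, -0.0296,  0.049 ]), 'ee_rot': array([ 9.983e-01,  5.750e-02, -3.000e-04,  0.000e+00]), 'grip_width': np.float64(0.5855), 'ft_force': array([-0.7005, -0.5358,  0.2546]), 'joint_pos': array([-0.5047,  0.3554,  0.5544,  1.9135, -0.2294,  0.9357,  0.2741])}
```

View pics/w2.png

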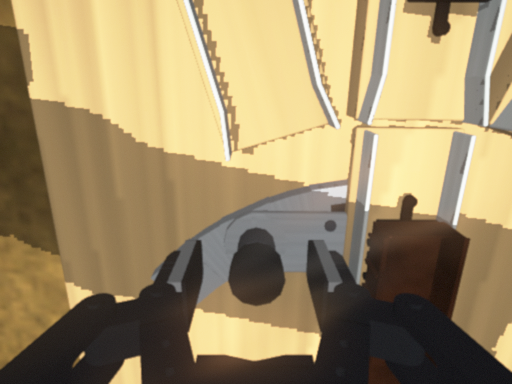

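View pics/s2.png

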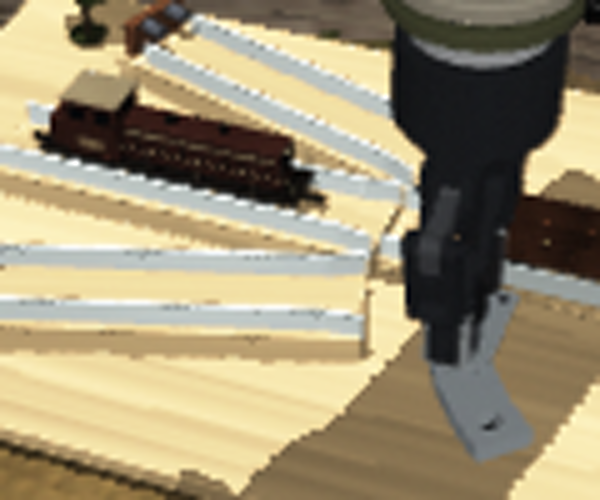

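The knob (wrist pixel 256,270) lies between the pads (180 and 335). Closing.

Emit:
play_rows(
  rows=[
    [[0,0,0],[0,0,0],15],
    [[0,0,0],[0,0,0],15],
    [[0,0,0],[0,0,0],15],
    [[0,0,0],[0,0,0],15],
    [[0,0,0],[0,0,0],15],
    [[0,0,0],[0,0,0],15],
    [[0,0,0],[0,0,0],15],
  ],
  force=60,
)

```text
clock: 3.68
position: [0.5366, -0.0295, 0.0501]
ee_rot: [0.998, 0.058, 0.001, -0.0]
ft_force: [-1.0, -0.2, 5.9]
grip_width: 0.251
```

Emit:
play_rows(
  rows=[
    [[0,0,1],[0,0,0],15],
    [[0,0,1],[0,0,0],15],
    [[0,0,1],[0,0,0],15],
    [[0,0,1],[0,0,0],15],
    [[0,0,0],[0,0,0],15],
  ],
)

```text
clock: 4.3
position: [0.5358, -0.0298, 0.0533]
ee_rot: [0.998, 0.057, -0.0, 0.0]
ft_force: [1.9, -4.8, -6.3]
grip_width: 0.253
```

Emit:
play_rows(
  rows=[
    [[0,0,2],[0,0,0],15],
    [[0,0,2],[0,0,0],15],
    [[0,0,2],[0,0,0],15],
    [[0,0,2],[0,0,0],15],
    [[0,0,0],[0,0,0],15],
  ],
)

```text
clock: 4.92
position: [0.536, -0.0298, 0.0614]
ee_rot: [0.998, 0.057, 0.0, 0.0]
ft_force: [3.7, -4.1, -8.7]
grip_width: 0.255
```

Run:
```python
from h import *
print(st()); cv2.imwrite('pics/w3.png',camera('wrist'))
```

```text
{'clock': np.float64(4.925), 'position': array([ 0.536 , -0.0298,  0.0614]), 'ee_rot': array([9.983e-01, 5.740e-02, 1.000e-04, 1.000e-04]), 'grip_width': np.float64(0.2548), 'ft_force': array([ 3.6705, -4.0862, -8.6837]), 'joint_pos': array([-0.5117,  0.3362,  0.5613,  1.9056, -0.216 ,  0.9592,  0.2642])}
```

View pics/w3.png

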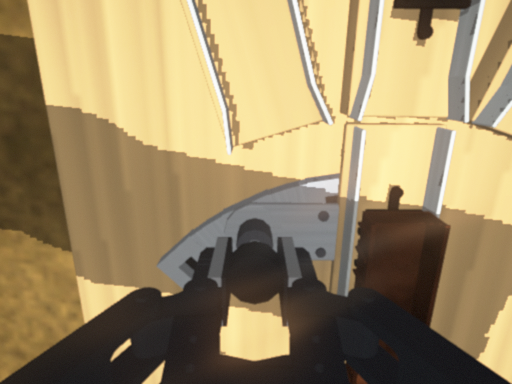

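Run:
```python
import numpy as np
v=np.array([-.0842,.1325])*1000
p=v
for k in range(1,13):
    a=.3*k/12;q=np.array([[np.cos(a),-np.sin(a)],[np.sin(a),np.cos(a)]])@v
    print((q-p).round(1), (q-v).round(1));p=q
```

```text
[-3.3 -2.1] [-3.3 -2.1]
[-3.2 -2.2] [-6.5 -4.4]
[-3.2 -2.3] [-9.7 -6.7]
[-3.1 -2.4] [-12.8  -9.1]
[-3.1 -2.5] [-15.9 -11.5]
[-3.  -2.5] [-18.9 -14.1]
[-2.9 -2.6] [-21.8 -16.7]
[-2.9 -2.7] [-24.6 -19.4]
[-2.8 -2.8] [-27.4 -22.1]
[-2.7 -2.8] [-30.2 -25. ]
[-2.7 -2.9] [-32.8 -27.8]
[-2.6 -3. ] [-35.4 -30.8]
```

Emit:
play_rows(
  rows=[
    [[-3.3,-2.1,0],[0,0,1.43],15],
    [[-3.2,-2.2,0],[0,0,1.43],15],
    [[-3.2,-2.3,0],[0,0,1.43],15],
    [[-3.1,-2.4,0],[0,0,1.43],15],
    [[-3.1,-2.5,0],[0,0,1.43],15],
    [[-3.0,-2.5,0],[0,0,1.43],15],
    [[-2.9,-2.6,0],[0,0,1.43],15],
    [[-2.9,-2.7,0],[0,0,1.43],15],
    [[-2.8,-2.8,0],[0,0,1.43],15],
    [[-2.7,-2.8,0],[0,0,1.43],15],
    [[-2.7,-2.9,0],[0,0,1.43],15],
    [[-2.6,-3.0,0],[0,0,1.43],15],
  ],
)

```text
clock: 6.48
position: [0.501, -0.0604, 0.0616]
ee_rot: [0.978, 0.206, 0.001, 0.0]
ft_force: [4.4, -3.5, -8.4]
grip_width: 0.255
```

Emit:
play_rows(
  rows=[
    [[0,0,0],[0,0,0],15],
    [[0,0,0],[0,0,0],15],
  ],
)

```text
clock: 6.72
position: [0.5011, -0.0604, 0.0616]
ee_rot: [0.979, 0.206, 0.001, 0.0]
ft_force: [5.3, -3.5, -7.8]
grip_width: 0.255
```

Run:
```python
from h import *
print(st()); cv2.imwrite('pics/w4.png',camera('wrist'))
a=camera('top')[95:245,145:365];cv2.imwrite('pics/t4.png',cv2.resize(a,None,fx=3.6,fy=3.6,interpolation=cv2.INTER_CUBIC))
```

```text
{'clock': np.float64(6.725), 'position': array([ 0.5011, -0.0604,  0.0616]), 'ee_rot': array([9.786e-01, 2.058e-01, 7.000e-04, 2.000e-04]), 'grip_width': np.float64(0.2552), 'ft_force': array([ 5.3081, -3.5446, -7.8333]), 'joint_pos': array([-0.4472,  0.2593,  0.5353,  1.9865, -0.1633,  0.9357,  0.585 ])}
```

View pics/w4.png

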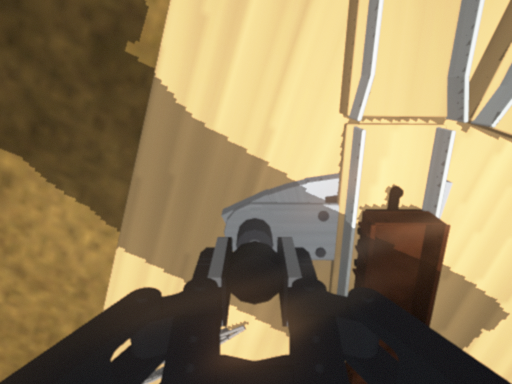

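View pics/t4.png

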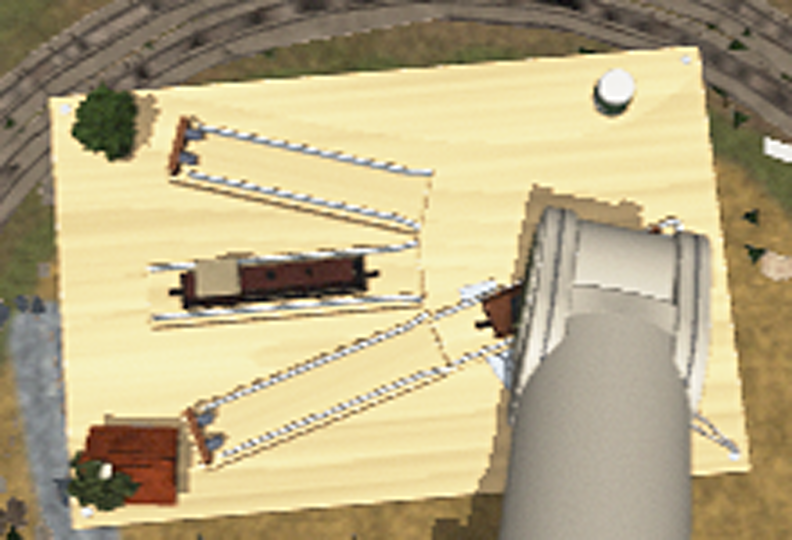

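Deck is in line with the near siding (joint at wrist 350,122). Lowering.

Emit:
play_rows(
  rows=[
    [[0,0,-1.5],[0,0,0],15],
    [[0,0,-1.5],[0,0,0],15],
    [[0,0,-1.5],[0,0,0],15],
    [[0,0,-1],[0,0,0],15],
    [[0,0,0],[0,0,0],15],
  ],
)

```text
clock: 7.45
position: [0.5011, -0.0604, 0.0562]
ee_rot: [0.979, 0.206, 0.001, 0.0]
ft_force: [4.4, -4.0, -7.0]
grip_width: 0.251
```

Below 8.5 mm with the spring still pulling (-7 N), so the pin has entered the hole. Releasing so it snaps down.

Emit:
play_rows(
  rows=[
    [[0,0,-1],[0,0,0],15],
    [[0,0,-1],[0,0,0],15],
    [[0,0,0],[0,0,0],45],
    [[0,0,0],[0,0,0],45],
    [[0,0,0],[0,0,0],45],
    [[0,0,0],[0,0,0],45],
    [[0,0,20],[0,0,0],45],
    [[0,0,30],[0,0,0],45],
    [[0,0,30],[0,0,0],45],
    [[0,0,0],[0,0,0],45],
  ],
)

```text
clock: 8.7
position: [0.5018, -0.0604, 0.1359]
ee_rot: [0.979, 0.206, 0.002, -0.0]
ft_force: [-0.2, -0.4, -1.0]
grip_width: 0.523
```

Run:
```python
from h import *
print(st()); w=camera('wrist');i=camera_info('wrist');cv2.imwrite('pics/w5.png',w)
import json;json.dump({k:(v.tolist() if hasattr(v,'tolist') else v) for k,v in i.items()},open('w5.json','w'))
a=camera('scene')[140:240,200:360];cv2.imwrite('pics/s5.png',cv2.resize(a,None,fx=5,fy=5,interpolation=cv2.INTER_CUBIC))
```

```text
{'clock': np.float64(8.7), 'position': array([ 0.5018, -0.0604,  0.1359]), 'ee_rot': array([ 0.9786,  0.2058,  0.0021, -0.    ]), 'grip_width': np.float64(0.523), 'ft_force': array([-0.1628, -0.3809, -1.0395]), 'joint_pos': array([-0.4803,  0.1495,  0.5562,  1.9212, -0.0901,  1.0908,  0.5269])}
```

View pics/w5.png

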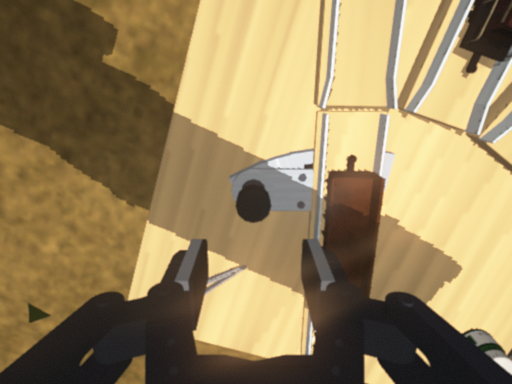

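View pics/s5.png

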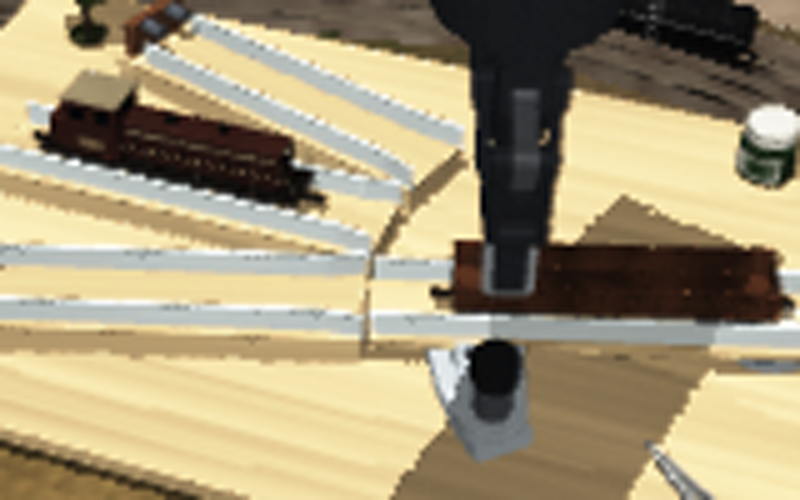

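Run:
```python
from h import *
import json
s=camera_info('scene')
for z in(.058,.0665,.074,.0825):
    p=np.array(proj(s,[.5008,-.0608,z]));print(z,((p-[200,140])*5+2).round(0))
i=json.load(open('w5.json'));i['world_from_camera']=np.array(i['world_from_camera'])
for z in(.074,.0825):print(z,np.round(proj(i,[.5008,-.0608,z]),1))
print('start knob scene .074/.0825',[((np.array(proj(s,[.5363,-.0302,z]))-[90,105])*2.6).round(0) for z in(.074,.0825)])
# siding frame
th=.1021+.3;d=np.array([-np.sin(th),np.cos(th)]);n=np.array([np.cos(th),np.sin(th)]);pv=np.array([.6202,-.1623])
print('dir',d,'jaw deg',np.degrees(th))
# wagon end corners in scene crop: rear top corners (778,250),(778,318 bottom)
def b(u,v,z):
    q=ray(s,200+(u-2)/5,140+(v-2)/5,z)[:2]-pv;return (q@n).round(4),(q@d).round(4)
print('rear top',b(778,252,.069),'front top',b(455,243,.069),b(455,270,.069),b(778,280,.069))
for k in(-.040,.23):print(k,pv+k*d)
```

```text
0.058 [497. 379.]
0.0665 [498. 366.]
0.074 [499. 354.]
0.0825 [500. 340.]
0.074 [253.3 209. ]
0.0825 [253.3 213.9]
start knob scene .074/.0825 [array([528., 240.]), array([529., 233.])]
dir [-0.39135171  0.92024119] jaw deg 23.038632942210402
rear top (np.float64(0.0154), np.float64(0.002)) front top (np.float64(0.0138), np.float64(0.1605)) (np.float64(-0.0067), np.float64(0.1604)) (np.float64(-0.0057), np.float64(0.0049))
-0.04 [ 0.63585407 -0.19910965]
0.23 [0.53018911 0.04935547]
```

Emit:
play_rows(
  rows=[
    [[33,-32,0],[0,0,0],20],
    [[32,-32,0],[0,0,0],20],
    [[32,-32,0],[0,0,0],20],
    [[32,-32,0],[0,0,0],20],
    [[0,0,-20],[0,0,0],20],
    [[0,0,-20],[0,0,0],20],
    [[0,0,-16],[0,0,0],20],
    [[0,0,0],[0,0,0],20],
  ],
  force=40,
)

```text
clock: 9.8
position: [0.6283, -0.1871, 0.0761]
ee_rot: [0.978, 0.206, -0.001, -0.001]
ft_force: [0.7, 0.3, 0.6]
grip_width: 0.233
```

Run:
```python
from h import *
print(st()); w=camera('wrist');cv2.imwrite('pics/w6.png',w)
a=camera('scene')[140:240,200:360];cv2.imwrite('pics/s6.png',cv2.resize(a,None,fx=5,fy=5,interpolation=cv2.INTER_CUBIC))
```

```text
{'clock': np.float64(9.8), 'position': array([ 0.6283, -0.1871,  0.0761]), 'ee_rot': array([ 9.785e-01,  2.063e-01, -1.200e-03, -8.000e-04]), 'grip_width': np.float64(0.2332), 'ft_force': array([0.7115, 0.3192, 0.6292]), 'joint_pos': array([-0.1918,  0.5739,  0.5643,  1.5653, -0.3317,  1.1024,  0.8675])}
```

View pics/w6.png

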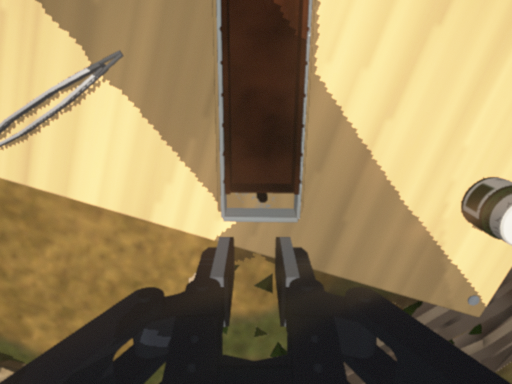

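View pics/s6.png

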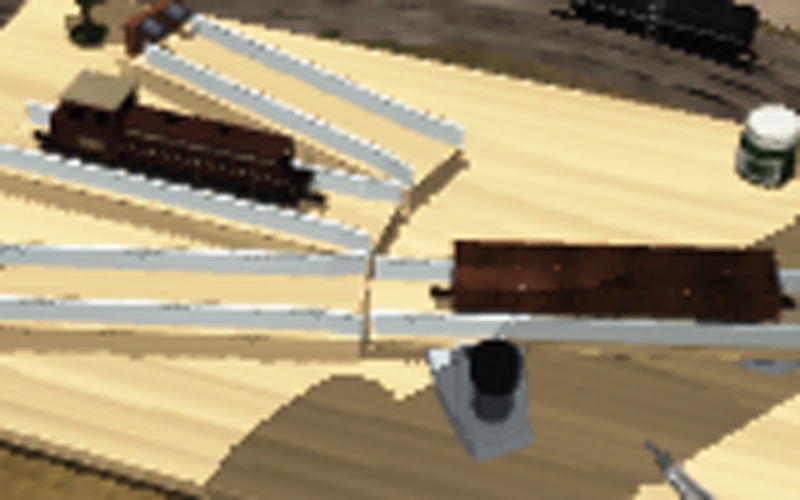

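Emit:
play_rows(
  rows=[
    [[2.8,1,-9],[0,0,0],20],
    [[0,0,-8.5],[0,0,0],20],
    [[0,0,0],[0,0,0],20],
  ],
)

```text
clock: 10.28
position: [0.6317, -0.1872, 0.0594]
ee_rot: [0.979, 0.206, -0.001, -0.0]
ft_force: [-0.1, -0.0, -0.3]
grip_width: 0.234
```

Run:
```python
from h import *
print(st()); w=camera('wrist');cv2.imwrite('pics/w7.png',w)
a=camera('scene')[150:250,260:420];cv2.imwrite('pics/s7.png',cv2.resize(a,None,fx=5,fy=5,interpolation=cv2.INTER_CUBIC))
```

```text
{'clock': np.float64(10.275), 'position': array([ 0.6317, -0.1872,  0.0594]), 'ee_rot': array([ 9.786e-01,  2.058e-01, -7.000e-04, -3.000e-04]), 'grip_width': np.float64(0.2341), 'ft_force': array([-0.1054, -0.0204, -0.3213]), 'joint_pos': array([-0.1851,  0.5982,  0.5554,  1.5682, -0.3441,  1.0757,  0.8725])}
```

View pics/w7.png

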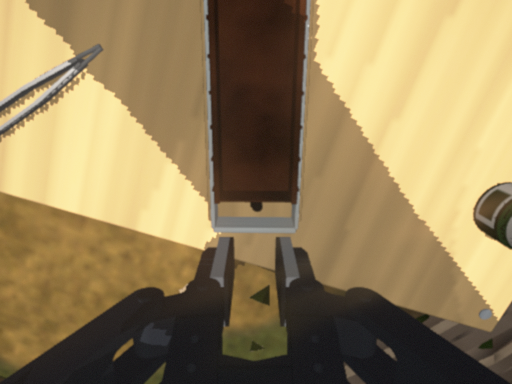

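View pics/s7.png

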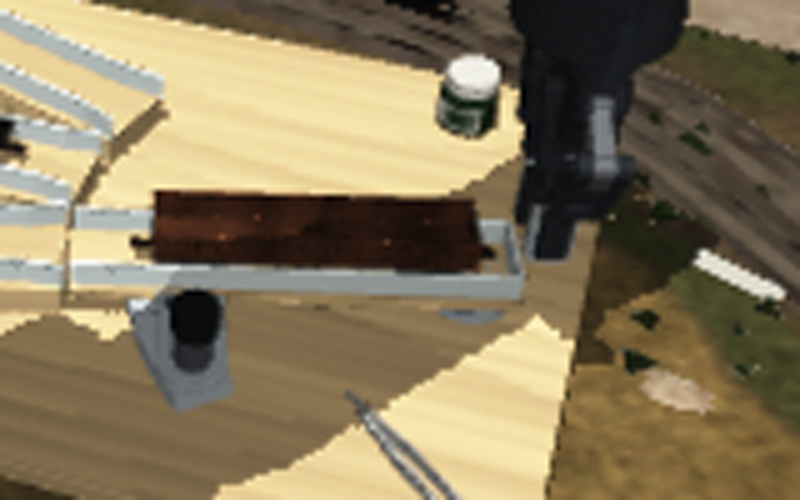

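Emit:
play_rows(
  rows=[
    [[-1.6,3.7,-1.5],[0,0,0],20],
    [[-1.6,3.7,0],[0,0,0],20],
    [[-1.6,3.7,0],[0,0,0],20],
    [[-1.6,3.7,0],[0,0,0],20],
    [[-1.6,3.7,0],[0,0,0],20],
    [[-1.6,3.7,0],[0,0,0],20],
    [[-1.6,3.7,0],[0,0,0],20],
    [[-1.6,3.7,0],[0,0,0],20],
  ],
)

```text
clock: 11.38
position: [0.6194, -0.1577, 0.0589]
ee_rot: [0.979, 0.206, 0.0, 0.0]
ft_force: [0.3, -0.4, 1.1]
grip_width: 0.232
```

Run:
```python
from h import *
print(st()); w=camera('wrist');cv2.imwrite('pics/w8.png',w)
```

```text
{'clock': np.float64(11.375), 'position': array([ 0.6194, -0.1577,  0.0589]), 'ee_rot': array([9.786e-01, 2.058e-01, 1.000e-04, 1.000e-04]), 'grip_width': np.float64(0.2317), 'ft_force': array([ 0.2803, -0.3676,  1.1443]), 'joint_pos': array([-0.2411,  0.5572,  0.5579,  1.6285, -0.3285,  1.0505,  0.8282])}
```

View pics/w8.png

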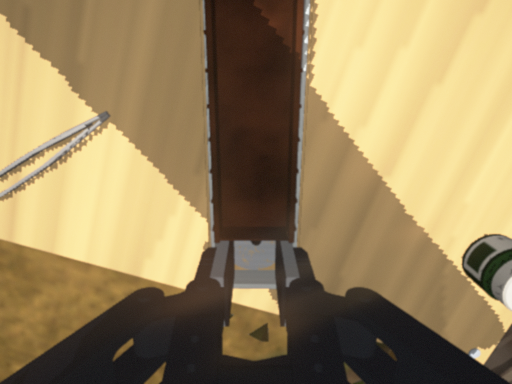

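The fingers bear on the wagon's rear end either side of the coupler (row 240). Keep pushing along the track.

Emit:
play_rows(
  rows=[
    [[-3.1,7.4,0],[0,0,0],20],
    [[-3.1,7.4,0],[0,0,0],20],
    [[-3.2,7.3,0],[0,0,0],20],
    [[-3.1,7.4,0],[0,0,0],20],
    [[-3.1,7.4,0],[0,0,0],20],
    [[-3.2,7.3,0],[0,0,0],20],
    [[-3.1,7.4,0],[0,0,0],20],
    [[-3.1,7.4,0],[0,0,0],20],
  ],
)

```text
clock: 12.42
position: [0.5942, -0.0983, 0.0588]
ee_rot: [0.979, 0.206, 0.0, -0.0]
ft_force: [1.2, -0.3, 1.0]
grip_width: 0.234
```

Run:
```python
from h import *
print(st()); w=camera('wrist');cv2.imwrite('pics/w9.png',w)
```

```text
{'clock': np.float64(12.425), 'position': array([ 0.5942, -0.0983,  0.0588]), 'ee_rot': array([ 0.9786,  0.2058,  0.    , -0.    ]), 'grip_width': np.float64(0.2336), 'ft_force': array([ 1.2179, -0.3079,  1.0008]), 'joint_pos': array([-0.3552,  0.4811,  0.56  ,  1.7329, -0.2942,  1.0122,  0.7258])}
```

View pics/w9.png

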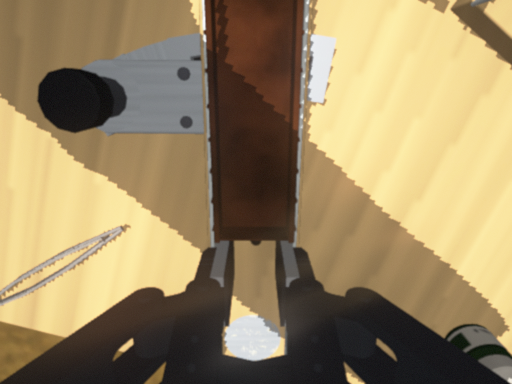

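Emit:
play_rows(
  rows=[
    [[-3.1,7.4,0],[0,0,0],20],
    [[-3.1,7.4,0],[0,0,0],20],
    [[-3.2,7.3,0],[0,0,0],20],
    [[-3.1,7.4,0],[0,0,0],20],
    [[-3.1,7.4,0],[0,0,0],20],
    [[-3.2,7.3,0],[0,0,0],20],
    [[-3.1,7.4,0],[0,0,0],20],
    [[-3.1,7.4,0],[0,0,0],20],
    [[-3.1,7.4,0],[0,0,0],20],
  ],
)

```text
clock: 13.6
position: [0.5662, -0.0319, 0.0588]
ee_rot: [0.979, 0.206, 0.0, -0.0]
ft_force: [0.1, -0.3, 0.9]
grip_width: 0.232
```

Run:
```python
from h import *
print(st()); w=camera('wrist');cv2.imwrite('pics/w10.png',w)
```

```text
{'clock': np.float64(13.6), 'position': array([ 0.5662, -0.0319,  0.0588]), 'ee_rot': array([ 9.786e-01,  2.058e-01,  1.000e-04, -0.000e+00]), 'grip_width': np.float64(0.2317), 'ft_force': array([ 0.1293, -0.2889,  0.9038]), 'joint_pos': array([-0.4846,  0.4053,  0.5555,  1.8282, -0.2534,  0.9788,  0.5919])}
```

View pics/w10.png

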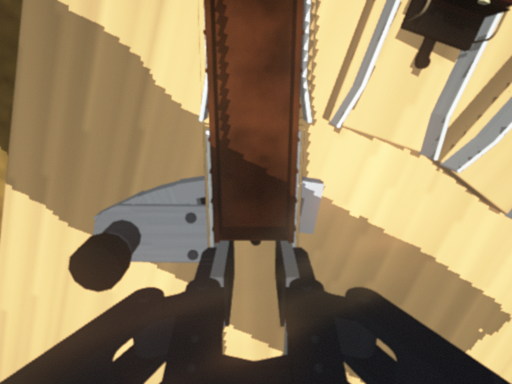

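Emit:
play_rows(
  rows=[
    [[-3.1,7.4,0],[0,0,0],20],
    [[-3.1,7.4,0],[0,0,0],20],
    [[-3.2,7.3,0],[0,0,0],20],
    [[-3.1,7.4,0],[0,0,0],20],
    [[-3.1,7.4,0],[0,0,0],20],
    [[-3.2,7.3,0],[0,0,0],20],
    [[-3.1,7.4,0],[0,0,0],20],
    [[-3.1,7.4,0],[0,0,0],20],
    [[-1.6,3.7,0],[0,0,0],20],
  ],
)

```text
clock: 14.78
position: [0.5396, 0.0309, 0.0589]
ee_rot: [0.979, 0.206, 0.0, -0.0]
ft_force: [1.0, -0.4, 0.4]
grip_width: 0.233
```

Run:
```python
from h import *
print(st()); w=camera('wrist');cv2.imwrite('pics/w11.png',w)
a=camera('scene')[140:240,130:290];cv2.imwrite('pics/s11.png',cv2.resize(a,None,fx=5,fy=5,interpolation=cv2.INTER_CUBIC))
```

```text
{'clock': np.float64(14.775), 'position': array([0.5396, 0.0309, 0.0589]), 'ee_rot': array([ 9.785e-01,  2.061e-01,  1.000e-04, -1.000e-04]), 'grip_width': np.float64(0.2328), 'ft_force': array([ 0.9939, -0.3811,  0.3809]), 'joint_pos': array([-0.6053,  0.3454,  0.5419,  1.8971, -0.2156,  0.9564,  0.4508])}
```

View pics/w11.png

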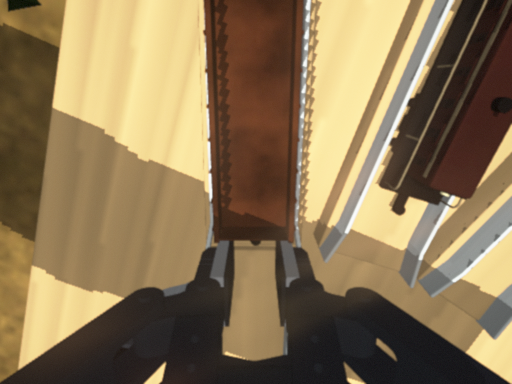

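View pics/s11.png

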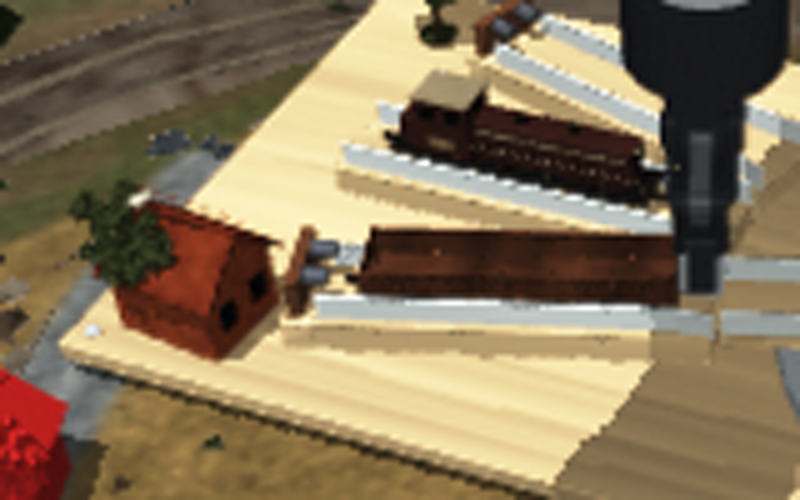

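Emit:
play_rows(
  rows=[
    [[-0.8,1.8,0],[0,0,0],20],
    [[-0.8,1.8,0],[0,0,0],20],
    [[-0.8,1.8,0],[0,0,0],20],
    [[-0.8,1.8,0],[0,0,0],20],
    [[-0.8,1.8,0],[0,0,0],20],
    [[-0.8,1.8,0],[0,0,0],20],
    [[0,0,0],[0,0,0],20],
  ],
)

```text
clock: 15.75
position: [0.5349, 0.0414, 0.0588]
ee_rot: [0.979, 0.206, -0.0, -0.0]
ft_force: [0.2, -0.6, 1.1]
grip_width: 0.232
```

Emit:
play_rows(
  rows=[
    [[-0.4,0.9,0],[0,0,0],20],
    [[-0.4,0.9,0],[0,0,0],20],
    [[0,0,0],[0,0,0],20],
  ],
)

```text
clock: 16.12
position: [0.5341, 0.043, 0.0588]
ee_rot: [0.979, 0.206, 0.0, -0.0]
ft_force: [0.2, -0.0, -0.3]
grip_width: 0.233
```

Emit:
play_rows(
  rows=[
    [[-0.4,0.9,0],[0,0,0],20],
    [[-0.4,0.9,0],[0,0,0],20],
    [[0,0,0],[0,0,0],20],
  ],
)

```text
clock: 16.5
position: [0.5333, 0.0448, 0.0588]
ee_rot: [0.979, 0.206, 0.0, -0.0]
ft_force: [-0.0, 0.9, -0.1]
grip_width: 0.234
```

Run:
```python
from h import *
print(st())
a=camera('scene')[160:220,170:290];cv2.imwrite('pics/s12.png',cv2.resize(a,None,fx=6.5,fy=6.5,interpolation=cv2.INTER_CUBIC))
```

```text
{'clock': np.float64(16.5), 'position': array([0.5333, 0.0448, 0.0588]), 'ee_rot': array([ 9.786e-01,  2.059e-01,  0.000e+00, -1.000e-04]), 'grip_width': np.float64(0.2339), 'ft_force': array([-0.0422,  0.9161, -0.0886]), 'joint_pos': array([-0.6319,  0.3333,  0.5376,  1.9104, -0.2073,  0.9524,  0.4172])}
```

View pics/s12.png

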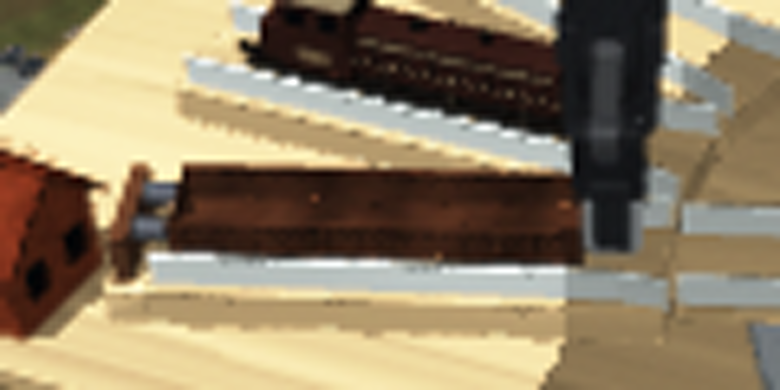

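Nearly touching, so I continue in 1 mm steps until the force rises.

Emit:
play_rows(
  rows=[
    [[-0.4,0.9,0],[0,0,0],20],
    [[0,0,0],[0,0,0],20],
  ],
)

```text
clock: 16.8
position: [0.5329, 0.0457, 0.0588]
ee_rot: [0.979, 0.206, 0.0, -0.0]
ft_force: [0.1, 0.6, 0.0]
grip_width: 0.237
```

Emit:
play_rows(
  rows=[
    [[-0.4,0.9,0],[0,0,0],20],
    [[0,0,0],[0,0,0],20],
  ],
)

```text
clock: 17.05
position: [0.5326, 0.0462, 0.0588]
ee_rot: [0.979, 0.206, 0.0, 0.0]
ft_force: [1.9, -2.3, -0.6]
grip_width: 0.236
```

Emit:
play_rows(
  rows=[
    [[-0.4,0.9,0],[0,0,0],20],
    [[0,0,0],[0,0,0],20],
  ],
)

```text
clock: 17.3
position: [0.5325, 0.0462, 0.0589]
ee_rot: [0.979, 0.205, 0.0, 0.001]
ft_force: [2.5, -5.5, 0.4]
grip_width: 0.232
```

The tool stopped and the force rose to 6 N at 226 mm along, the value expected for the buffer. Backing off, then up.

Emit:
play_rows(
  rows=[
    [[1,-2.3,0],[0,0,0],20],
    [[3,-7,0],[0,0,0],20],
    [[3,-7,0],[0,0,0],20],
    [[0,0,30],[0,0,0],20],
    [[0,0,40],[0,0,0],20],
    [[0,0,40],[0,0,0],20],
    [[10,-40,40],[0,0,0],20],
    [[0,-50,30],[0,0,0],20],
    [[0,-50,0],[0,0,0],20],
    [[0,-50,0],[0,0,0],20],
    [[0,-50,0],[0,0,0],20],
    [[0,0,0],[0,0,0],20],
  ],
)

```text
clock: 18.8
position: [0.5477, -0.2142, 0.239]
ee_rot: [0.979, 0.202, -0.0, 0.001]
ft_force: [0.3, 1.2, -0.3]
grip_width: 0.239
```

Run:
```python
from h import *
print(st());cv2.imwrite('pics/sF.png',camera('scene'))
a=cv2.imread('pics/sF.png')[130:240,140:340];cv2.imwrite('pics/s13.png',cv2.resize(a,None,fx=4,fy=4,interpolation=cv2.INTER_CUBIC))
a=camera('top')[95:245,145:365];cv2.imwrite('pics/t13.png',cv2.resize(a,None,fx=3.6,fy=3.6,interpolation=cv2.INTER_CUBIC))
s=camera_info('scene')
for z in(.074,.0825):print(z,((np.array(proj(s,[.5008,-.0608,z]))-[140,130])*4).round())
```

```text
{'clock': np.float64(18.8), 'position': array([ 0.5477, -0.2142,  0.239 ]), 'ee_rot': array([ 9.793e-01,  2.023e-01, -3.000e-04,  1.000e-03]), 'grip_width': np.float64(0.2388), 'ft_force': array([ 0.2938,  1.1649, -0.2514]), 'joint_pos': array([-0.3088,  0.2892,  0.7403,  1.5866, -0.1968,  1.3425,  0.8628])}
0.074 [638. 322.]
0.0825 [639. 311.]
```

View pics/s13.png

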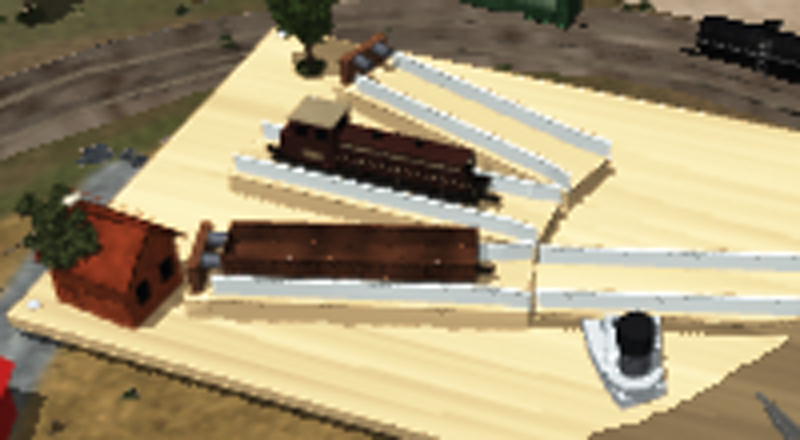

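View pics/t13.png

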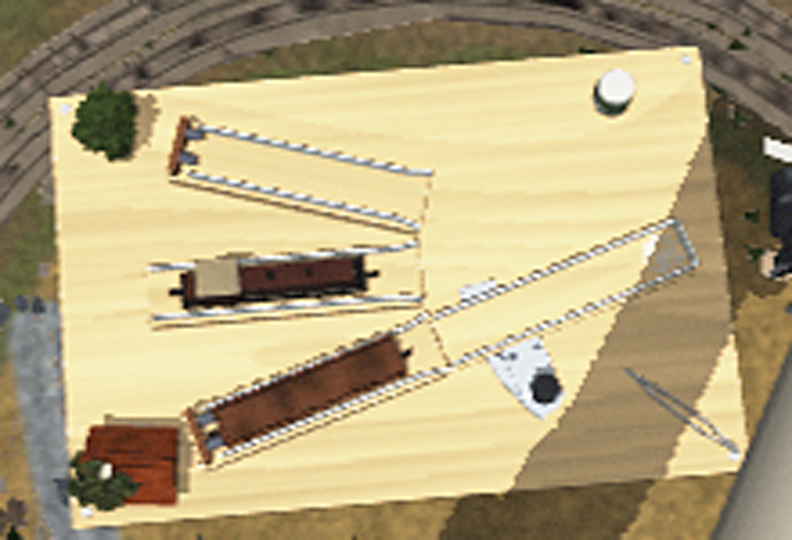

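The wagon stands against the buffers at (215,245). The knob top at (637,323) matches the down height (322; 311 if riding on the plate). Nothing else moved. Handing in.

Run:
```python
from h import *
print(manip.hand_in())
```

```text
the job is handed in; nothing more can be done
None
```

The job is done and handed in at about 19 s. I lifted the plunger about 11 mm and swung the deck +0.30 rad to the house siding on the robot's side. I let the plunger go once its pin was in that siding's hole, then pushed the wagon along its end, without lifting it, to the buffer stop.

- **Wagon:** at the buffer stop the tool stopped moving and the force rose to about 6 N. The tool stood 226 mm from the pivot, exactly where it should be with the wagon parked.
- **Plunger:** the knob top appears at row 323 of the enlarged scene picture. It would be at 322 if fully down and at 311 if riding on the plate.
- **Surroundings:** the house, tree, locomotive and paint pot look unmoved in the last pictures, and the arm was clear of everything.
- **Disagreement:** the wrist camera placed the knob and the near hole 4 to 6 mm off in y from the board fit. I used the board fit for the positions; the grasp and the pin drop both worked with it.

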